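# Nip a glued cardboard pad in the bench press with one turn of its wheel

## Task

A freshly glued cardboard pad sticks part-way out of the front of the bench press. With the fingertips only, push it straight in along the bed until it sits square against the stop at the back, then push the hand wheel round clockwise (seen from above) by its upright handle through exactly one full turn, so that the platen comes down and nips the pad. Do not pinch or lift anything, leave the tins, glue, scissors and brush where they are, and finish clear of the press.

Things in the scene. Friction and masses are not known exactly. Their poses are not given: they have to be found in the camera images.
- press: Bench nipping press, green cast iron, fixed. Origin on the wheel's upright axis at bench height; x from its front to its back (away from the robot within 0.25 rad), y to its left, z up. Bed 280 (x) by 230 mm, top 28 mm above the bench. Over it the steel platen, 190 (x) by 150 mm, centred on the axis, carried by a screw. The hand wheel lies flat on top.
- back_stop (a point): Middle of the upper front edge of the steel stop that runs across the back of the bed: front face 100 mm behind the wheel's axis, 170 mm wide, 26 mm high above the bed.
- crosshead (a point): Centre of the top of the press's crosshead, on the wheel's axis, 160 mm above the bench. The crosshead is 44 mm deep (x), 35 mm high; it stands on two 22 mm columns at 93 mm either side (y), whose nuts reach 178 mm above the bench.
- pad: Flat glued cardboard pad, 200 (x) by 130 by 24 mm, about 140 g, loose on the bed, its far end under the platen with 2 to 5 mm of air above. Origin at the centre of its underside. It starts 30 to 50 mm short of the stop, up to 6 mm to a side and 0.08 rad askew. Home, its far edge is flat on the stop, its origin on the wheel's axis and its front edge 100 mm in front of the axis.
- press_wheel (a joint): Turn of the hand wheel, rad, growing clockwise seen from above; a turn lowers platen, wheel and handle 6 mm. Starts between -1.2 and 1.2 and stays where left. At value q the handle stands at angle -pi/2 - q about the press's z (at 0 on its right, -y). Takes about 4 N at the handle; the facing meets the pad in the last part of the turn and adds very little.
- wheel_handle (a point): Upright black handle on the hand wheel; the point is on its centre line at mid-height, about 252 mm above the bench. Handle 20 mm thick, 50 mm from the wheel's axis, top 30 mm above this point. The steel wheel under it is 125 mm across; its rim's top is 31 mm and its hub's top 24 mm below this point.
- platen_facing: Black rubber facing, 190 by 150 mm, under the platen, springy (8 N per mm). Origin at the centre of its underside, 54 to 57 mm above the bench at the start. A full turn of the wheel presses it 1.4 to 3.8 mm into the pad.
- tin_a: Bystander: open ribbed steel tin, 74 mm across, 108 mm high, beside the press. Origin at the centre of its underside.
- tin_b: Bystander: a second tin like it.
- tin_low: Bystander: open low brass-coloured tin, 92 mm across, 40 mm high, beside the press. Origin at the centre of its underside.
- glue: Bystander: white glue bottle, 58 mm across, 145 mm high, beside the press. Origin at the centre of its underside.
- tin_front: Bystander: open tin, 66 mm across, 75 mm high, at the front left corner of the press. Origin at the centre of its underside.
- scissors: Bystander: scissors, 155 mm long, 10 mm high, lying near the front right corner of the press. Origin at the pivot end of the blades, on the bench.
- brush: Bystander: glue brush, 170 mm long, lying in front of the press on the right. Origin at mid-length on the bench.
Things that resemble listed ones, but are neither listed nor needed, are in the scene too. Leave any orange or red look-alike of the pad alone.

How it is judged (in metres and radians):
On the way, in this order (a step that is already met when the one before it is completed fails the run):
1. the pad is pushed home against the back stop (x of pad in the frame of press above -0.006 m and y of pad in the frame of press between -0.025 and 0.025 m and angle between the x axis of pad and the x axis of press, either way round below 0.05 rad), for 0.2 s.
2. the wheel has been pushed round one full turn clockwise and the platen bears on the pad (value of joint press_wheel between 4.77 and 7.8 rad and distance of wheel_handle from where it was at the start of the episode below 0.0165 m and contact force between platen_facing and pad above 3 N), for 0.2 s.
At the end, for the whole second after the job is handed in: The pad is home: within 6 mm of the stop, 25 mm of the bed's middle, 3 degrees of square. The wheel stands one full turn clockwise from its start, the handle back at its first bearing within 17 degrees; the facing presses on the pad (over 3 N); wheel and pad are at rest (all of step 1 and all of step 2 and linear speed of pad below 0.02 m/s and velocity of joint press_wheel between -0.1 and 0.1 rad/s); the robot touches nothing.
It fails at once if the wheel's handle is pinched: gripped (over 25 N) with the grasp point within 12 mm of its centre line (horizontal distance between the grasp point and wheel_handle below 0.012 m and contact force between the fingers and press above 25 N).
It fails at once if the pad is lifted off the bed (z of pad in the frame of press above 0.036 m or angle between pad's own z axis and vertical above 0.1 rad).
It fails at once if a tin, the glue, the scissors or the brush is moved by more than 20 mm (distance of any of tin_a, tin_b, tin_low, glue, tin_front, scissors, brush from where it was at the start of the episode above 0.02 m).
It also fails if it takes over 61 s, if anything falls off the work surface, if the arm or the gripper's body presses on something with over 40 N, if the wrist force passes 120 N, or if a joint passes its speed limit or range.

## Robot

A 6-joint arm with a two-finger parallel gripper is mounted at the origin on the work surface. World frame = base frame: x ahead of the robot, y to its left, z up, the work surface at z = 0. Lengths are in m, angles in degrees, forces in N, time in s.
With the tool pointing down it reaches from about 0.325 to 0.925 m from the base axis. Payload 3.1 kg.
Tool frame: the origin (TCP) lies where the fingers leave the gripper's body, on its centre line; the fingertips stand tip_extent ahead of it and the grasp point (between the pads) lies 54 mm ahead of it (tip_extent is the distance from the TCP to the fingertips, in m); x points along the fingers, y is the direction in which the jaws open and shut, and the axes are right-handed (so a half turn about x gives the same grasp; the last joint's range is limited). The gripper opens to 85 mm and grips with 20 to 120 N. Pads are 22 mm wide; open, the fingers measure 114 mm over their backs; the gripper's body (76 mm by 85 mm) begins 54 mm behind the grasp point. The pads swing forward as they close: fully open they stand 13 mm farther back than shut.
Start: joints at [65.879, 12.427, 92.441, -0, 75.132, -6.429], TCP at [0.19, 0.595, 0.304] pointing down, gripper open.
Joint ranges: [-157.48, 157.48], [-44.54, 120.13], [17.64, 146.25], [-64.5, 244.5], [7.68, 150.69], [-147.95, 147.95]. Speed limits (degrees/s): [159.86, 159.86, 180, 180, 180, 180].

## Interface

Orientations are given as [roll, pitch, yaw] about the fixed x, y, z axes, in that order (R = Rz(yaw) Ry(pitch) Rx(roll)).
In Python, from workcell import get_obs, get_image, camera_info, job_done, tip_extent gives the robot as it stands.
- The arm moves only by the tool play_rows, never from a script. Its argument "motion" is a list that holds one entry, the list of rows, each a list of 5 numbers: the shift along the tool's x, y, z in mm, then the turn about the tool's x in degrees, then the gripper's target within -1 to 1 (shut at 1, half-way at 0, fully open at -1). In form: [[[tx, ty, tz, twist, claw], ...]]. A call has 1 to 10 rows; each row is the pose to reach, as a shift and turn from the pose commanded when the call began, along the tool's axes at that moment; what a row does not reach only later rows make up. A row lasts 1/8 s, in which the tool goes at most 62.5 mm and 10.7 degrees, less where a joint would pass 70% of its speed; a pose out of reach is approached as far as the arm can. A call with a gripper value outside its range is refused whole. The fingers move at their own pace and stop on an object; "force" is the grip in N (left out, the last holds). Time passes only in rows, so rows that repeat a pose let the fingers close. It gives the time, the measured TCP pose, the force and the opening at its end, in the units of the state.
- get_obs(): the state, without advancing time (a new reading comes with each control period).
- get_image(name): name is "scene" or "top" or "wrist"; returns the picture (480x640x3 uint8, blue, green, red); there is no depth.
- camera_info(name): a dict with "camera_matrix" (3x3 intrinsics, pixels), "R" (3x3) and "t" (3): a world point X has camera coordinates R X + t. Camera axes: x right, y down, z forward; pixel columns grow to the right and rows downward; lengths in m; the calibration is good to about 2 mm. A picture is of the moment at which its call begins: read the wrist's pose just before it. camera_info takes no time and is no camera call; for the wrist camera it gives the pose at the moment of the call.
- job_done(): hands the job in, once; it reports no verdict.
The state is a dict: "time_s": time; "joints": joint angles; "qvel": joint speeds; "joint_efforts": joint torques, N m; "ee_pos": TCP position; "ee_rot": TCP orientation; "contact_force": force on the tool from outside, world axes, zero at the start; "torque": the same for the moment, N m; "opening": opening from 0.0 (shut) to 1.0 (fully open).
Only numpy, scipy, OpenCV 4.12 (cv2) and the standard library are available. Lean on these libraries where they do the work, as an engineer would, in place of code of your own. Each camera call takes 0.05 s, during which the arm holds its last target. There are 200 camera calls.

## Working session

There is one attempt and no reset: what is moved stays moved. The work goes in short steps, Python scripts to look and compute and a tool call to move; the robot and the scene stay as the last step left them, time stands still between calls to the robot, and variables do not carry over. Pictures are saved under pics/ and viewed, about 8 in all and at most 12, crops included, and the job is handed in when it is done.

Besides the shell and the picture viewer there is one more tool, called after ">>>" as name([rows], argument=value, ...), one row to a line, values as JSON. play_rows: Moves the arm, as the interface text tells. Its arguments: {"type":"object","properties":{"motion":{"type":"array"},"force":{"type":"number"}},"required":["motion"]}

```bash
mkdir -p pics; ls; python3 - <<'E'
from workcell import *
import cv2
import numpy as np
print(get_obs(), tip_extent() if callable(tip_extent) else tip_extent)
for n in("scene","top","wrist"):
    i=camera_info(n);print(n,np.array(i["camera_matrix"]).round(1).tolist(),np.array(i["R"]).round(3).tolist(),np.array(i["t"]).round(3).tolist())
    cv2.imwrite(f"pics/{n}0.png",get_image(n))
E
```

```text
pics
{'time_s': 0.0, 'joints': array([ 6.58770618e+01,  1.24785665e+01,  9.25295052e+01, -4.18991303e-04,
        7.51295785e+01, -6.42840909e+00]), 'qvel': array([ 0.02393997, -0.03745795, -0.01626947,  0.09793743, -0.0628714 ,
       -0.0315404 ]), 'joint_efforts': array([ 1.17245756e-03, -3.96843302e+01, -3.03855157e+01,  4.49902569e-07,
        9.58409335e-03,  3.93153563e-07]), 'ee_pos': array([0.18967983, 0.59485202, 0.3025391 ]), 'ee_rot': array([ -96.25995658,   89.86234925, -113.95437768]), 'contact_force': array([-0.03894692, -0.43074218, -0.29331182]), 'torque': array([ 0.00515795, -0.01281849, -0.05491716]), 'opening': 0.9995920358615187} 0.0726
scene [[503.0, 0.0, 323.4], [0.0, 503.0, 240.6], [0.0, 0.0, 1.0]] [[-0.465, 0.885, -0.005], [0.578, 0.3, -0.759], [-0.671, -0.356, -0.651]] [0.221, -0.138, 1.581]
top [[520.2, 0.0, 331.9], [0.0, 520.2, 242.8], [0.0, 0.0, 1.0]] [[0.005, -1.0, 0.006], [-0.986, -0.006, -0.166], [0.166, -0.005, -0.986]] [0.004, 0.497, 1.206]
wrist [[369.6, 0.0, 318.6], [0.0, 369.6, 235.6], [0.0, 0.0, 1.0]] [[0.303, 0.953, -0.002], [0.917, -0.291, 0.273], [0.26, -0.085, -0.962]] [-0.623, -0.035, 0.378]
```

View pics/top0.png

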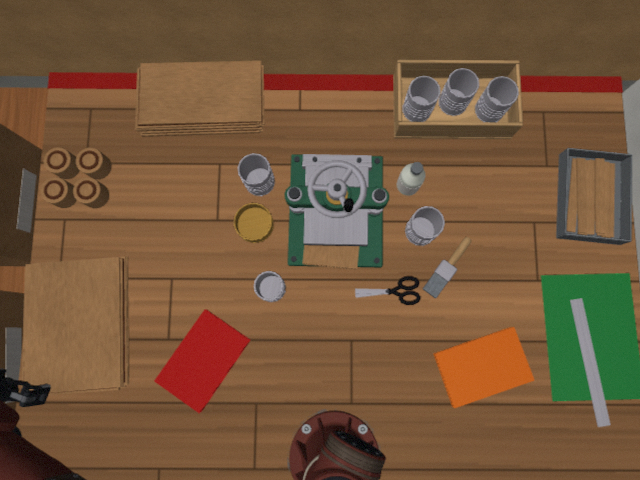

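View pics/scene0.png

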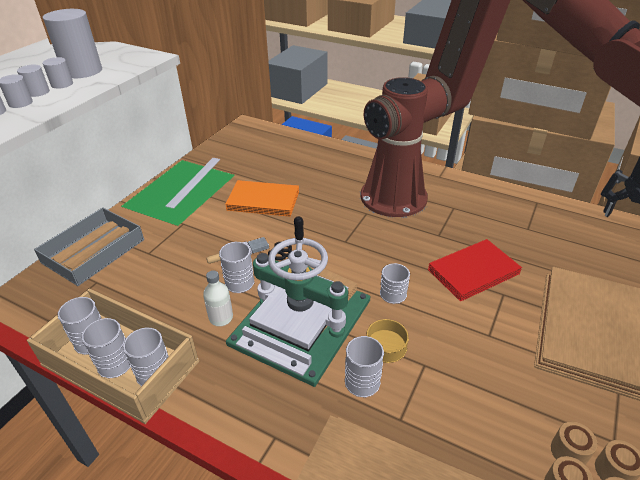

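The top view shows the press centred near (337,205), with its nuts at (294,196) and (379,196). The handle is near (348,205), the pad's front edge near row 266, the front tin at (270,287) and the scissors at (390,291). I'll enlarge the press.

```bash
cat > h.py <<'E'
import numpy as np, cv2
from workcell import *
def ray(n,u,v,z):
    "world point at height z on pixel (u,v)"
    i=camera_info(n);R=np.array(i["R"]);t=np.array(i["t"]);K=np.array(i["camera_matrix"])
    c=-R.T@t; d=R.T@np.linalg.solve(K,[u,v,1]); return c+d*(z-c[2])/d[2]
def proj(n,X):
    i=camera_info(n);p=np.array(i["camera_matrix"])@(np.array(i["R"])@X+np.array(i["t"]));return p[:2]/p[2]
E
python3 - <<'E'
import cv2
im=cv2.imread("pics/top0.png")
cv2.imwrite("pics/c1.png",cv2.resize(im[145:275,265:415],None,fx=4.5,fy=4.5,interpolation=cv2.INTER_CUBIC))
E
```

```text
(no output)
```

View pics/c1.png

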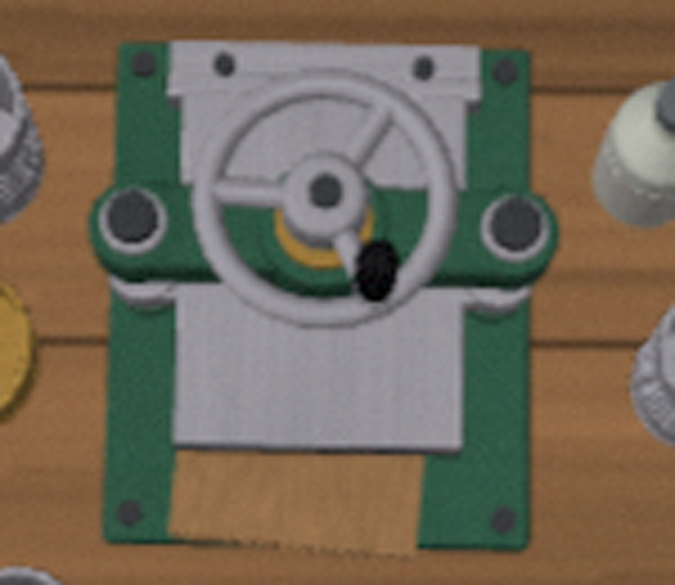

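```bash
python3 - <<'E'
from h import *
i=camera_info("top");print("cam",-np.array(i["R"]).T@i["t"])
f=lambda u,v,z:ray("top",265+(u+.5)/4.5-.5,145+(v+.5)/4.5-.5,z)[:2]*1000
P=dict(BL=(120,42,.028),BR=(528,52,.028),FL=(105,540,.028),FR=(527,546,.028),nutL=(133,215,.178),nutR=(515,222,.178),hub=(325,190,.228),hand=(377,270,.282),handlo=(374,282,.26),padFL=(170,534,.052),padFR=(417,553,.052),padL2=(178,450,.052),padR2=(425,457,.052),plFL=(173,445,.066),plFR=(462,449,.066),stopBL=(168,42,.054),stopBR=(478,47,.054))
for k,v in P.items(): print(k,f(*v).round(1))
# other bystanders (full-frame px)
for k,u,v,z in [("tinfront",270,280,.075),("tinlow",254,221,.04),("scis tip",356,293,.0),("scis end",419,297,0),("brush",434,290,0.01),("tinR",427,218,.108),("glue",415,169,.145),("tinL",254,165,.108)]: print(k,(ray("top",u,v,z)*1000).round(0))
E
```

```text
cam [0.28971234 0.01321115 1.27189466]
BL [723.2 109.2]
BR [ 719.1 -117.1]
FL [445.1 112.1]
FR [ 443.3 -113.7]
nutL [584.   89.8]
nutR [581.8 -94.2]
hub [583.   -1.9]
hand [532.2 -23.9]
handlo [532.1 -23.3]
padFL [445.5  76.1]
padFR [436.3 -53.5]
padL2 [490.2  72.6]
padR2 [487.3 -57.8]
plFL [490.5  74.6]
plFR [489.4 -76.4]
stopBL [714.3  81.1]
stopBR [712.8 -87.2]
tinfront [403. 149.  75.]
tinlow [549. 195.  40.]
scis tip [380. -53.   0.]
scis end [ 371. -207.    0.]
brush [ 388. -242.   10.]
tinR [ 545. -210.  108.]
glue [ 649. -179.  145.]
tinL [668. 189. 108.]
```

```bash
cat >> h.py <<'E'
from scipy.spatial.transform import Rotation as Ro
def axes():
    o=get_obs(); return np.array(o["ee_pos"]),Ro.from_euler("xyz",o["ee_rot"],degrees=True).as_matrix()
def shift(p,yawy=None):
    "tool-axes shift mm to world TCP p; twist so tool y points at world heading yawy (deg, mod 180)"
    c,A=axes(); s=A.T@(np.array(p)-c)*1000
    tw=0
    if yawy is not None:
        h=np.degrees(np.arctan2(A[1,1],A[0,1])); tw=-((yawy-h+90)%180-90)
    return s.round(1),round(tw,2)
PX=np.array([.583,-.0023]); PY=-.013
def press(x,y):
    "press xy (mm) to world xy (m)"
    c,s=np.cos(PY),np.sin(PY); return PX+np.array([c*x-s*y,s*x+c*y])/1000
E
python3 - <<'E'
from h import *
print(tip_extent)
c,A=axes();print(A.round(3))
i=camera_info("wrist");cc=-np.array(i["R"]).T@i["t"];print("cam in tool",A.T@(cc-c))
print(shift((*press(-165,0),.304),90-.75))
E
```

```text
0.0726
[[-0.001  0.304  0.953]
 [-0.002  0.953 -0.304]
 [-1.    -0.002 -0.   ]]
cam in tool [-0.06958363 -0.00081447 -0.06992657]
(array([-3.000e-01, -4.976e+02,  3.984e+02]), np.float64(-16.95))
```

>>> play_rows([
  [[0,-25,20,-2,-1],[0,-70,56,-4,-1],[0,-120,96,-6,-1],[0,-170,136,-8,-1],[0,-220,176,-10,-1],[0,-270,216,-12,-1],[0,-320,256,-14,-1],[0,-370,296,-16,-1],[0,-410,328,-17,-1],[0,-440,352,-17,-1]],
])

```text
time_s: 1.4
ee_pos: [0.3919, 0.0669, 0.3039]
ee_rot: [-24.2, 90.0, -25.1]
contact_force: [-0.3, 0.6, 0.3]
opening: 1.001
```

```bash
python3 - <<'E'
from h import *
o=get_obs();print(o["time_s"],o["ee_pos"],o["joints"],o["contact_force"])
print(shift((*press(-165,0),.304),90-.75))
E
```

```text
1.4 [0.39187578 0.06688421 0.30392739] [-4.45910915e-01 -1.73979797e+01  1.21156878e+02 -1.73076598e-02
  7.62044308e+01 -8.96143848e+01] [-0.27864966  0.56525476  0.25234486]
(array([ -0. , -66.7,  27.1]), np.float64(-0.08))
```

>>> play_rows([
  [[0,-33,14,0,-1],[0,-67,27,0,-1],[60,-67,27,0,-1],[100,-67,27,0,-1],[130,-67,27,0,-1],[150,-67,27,0,-1],[150,-67,27,0,-1]],
])

```text
time_s: 2.28
ee_pos: [0.4159, 0.0022, 0.152]
ee_rot: [171.0, 89.7, 170.3]
contact_force: [-0.6, -0.6, 0.5]
opening: 1.002
```

```bash
python3 - <<'E'
from h import *
import importlib
print(tip_extent)
o=get_obs();print(o["time_s"],o["ee_pos"],o["joints"],o["contact_force"])
cv2.imwrite("pics/w1.png",get_image("wrist"))
c,A=axes()
for e in (.0596,.0726,.0856):
  for s in(-1,1):
    for y in (.0425,.057): print(e,s*y,proj("wrist",c+A@np.array([e,s*y,0])).round(0))
E
```

```text
0.0726
2.275 [0.41592154 0.00224688 0.15203744] [-9.38021115e+00 -1.91154676e+00  1.26172815e+02  1.75563040e-03
  5.60368833e+01 -9.86820567e+01] [-0.55620618 -0.5690894   0.49205613]
0.0596 -0.0425 [211. 318.]
0.0596 -0.057 [173. 318.]
0.0596 0.0425 [430. 318.]
0.0596 0.057 [467. 318.]
0.0726 -0.0425 [219. 303.]
0.0726 -0.057 [185. 303.]
0.0726 0.0425 [421. 303.]
0.0726 0.057 [455. 303.]
0.0856 -0.0425 [227. 290.]
0.0856 -0.057 [195. 290.]
0.0856 0.0425 [413. 290.]
0.0856 0.057 [445. 290.]
```

View pics/w1.png

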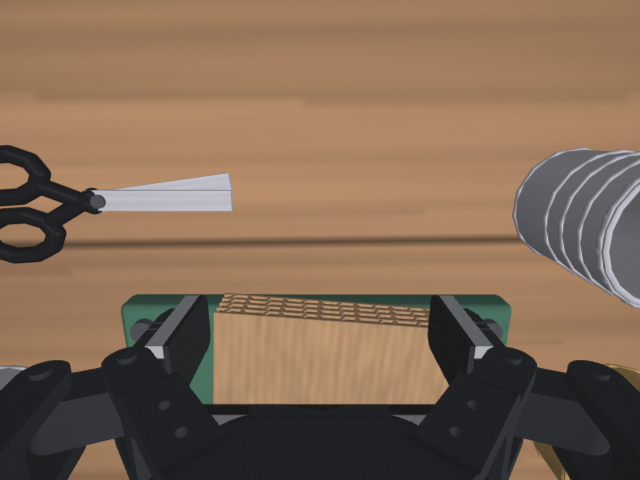

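```bash
python3 - <<'E'
from h import *
c,A=axes()
for e in (.035,.0437,.0596,.0726):
  for z in(-.011,.011):
    print(e,z,[proj("wrist",c+A@np.array([e,y,z])).round(0).tolist() for y in (-.0425,-.05,.0425,.05)])
E
```

```text
0.035 -0.011 [[186.0, 325.0], [162.0, 325.0], [455.0, 325.0], [479.0, 325.0]]
0.035 0.011 [[193.0, 384.0], [170.0, 384.0], [448.0, 384.0], [471.0, 384.0]]
0.0437 -0.011 [[195.0, 312.0], [173.0, 312.0], [446.0, 312.0], [468.0, 312.0]]
0.0437 0.011 [[201.0, 368.0], [179.0, 368.0], [440.0, 368.0], [461.0, 368.0]]
0.0596 -0.011 [[208.0, 292.0], [189.0, 292.0], [432.0, 292.0], [452.0, 292.0]]
0.0596 0.011 [[213.0, 343.0], [194.0, 343.0], [427.0, 343.0], [446.0, 343.0]]
0.0726 -0.011 [[217.0, 279.0], [199.0, 279.0], [423.0, 279.0], [441.0, 279.0]]
0.0726 0.011 [[221.0, 326.0], [204.0, 326.0], [419.0, 327.0], [436.0, 327.0]]
```

The wrist view shows the pad's front edge running from (218,300) to (428,322). The open fingertips, at about (207,297) and (430,297), fit a tip extent of about 59 mm when open. I'll half-close the jaws, lower them, and push slowly.

>>> play_rows([
  [[0,5,0,0,0],[0,5,0,0,0],[0,5,0,0,0],[0,5,0,0,0],[20,5,0,0,0],[35,5,0,0,0],[45,5,0,0,0],[48,5,0,0,0],[48,5,0,0,0]],
])

```text
time_s: 3.45
ee_pos: [0.4178, 0.007, 0.1058]
ee_rot: [168.1, 90.0, 167.4]
contact_force: [0.5, -0.4, -0.8]
opening: 0.499
```

```bash
python3 - <<'E'
from h import *
o=get_obs();print(o["time_s"],o["ee_pos"],o["opening"],o["contact_force"])
print(shift((*press(-111,5),.104),90-.75))
E
```

```text
3.45 [0.41784044 0.00697152 0.10580782] 0.4989703953503043 [ 0.46986613 -0.43496343 -0.77375685]
(array([ 1.8, -2.2, 54.3]), np.float64(0.06))
```

>>> play_rows([
  [[1,-1,6,0,0],[1,-1,11,0,0],[1,-1,16,0,0],[1,-1,21,0,0],[1,-1,26,0,0],[1,-1,31,0,0],[1,-1,36,0,0],[1,-1,41,0,0],[1,-1,45,0,0],[1,-1,48,0,0]],
])

```text
time_s: 4.7
ee_pos: [0.466, 0.0054, 0.1049]
ee_rot: [-160.7, 90.0, -161.4]
contact_force: [-2.6, -0.3, 1.2]
opening: 0.501
```

>>> play_rows([
  [[0,0,2,0,0],[0,0,4,0,0],[0,0,5,0,0],[0,0,6,0,0],[0,0,6,0,0]],
])

```text
time_s: 5.32
ee_pos: [0.4718, 0.0053, 0.1049]
ee_rot: [26.7, 90.0, 26.0]
contact_force: [0.5, 1.3, 0.2]
opening: 0.498
```

```bash
python3 - <<'E'
from h import *
o=get_obs();print(o["time_s"],o["ee_pos"],o["opening"],o["contact_force"])
print(shift((*press(-111,5),.104),90-.75))
cv2.imwrite("pics/w2.png",get_image("wrist"))
E
```

```text
5.325 [0.47182481 0.00534554 0.10488376] 0.4977185031754286 [0.48299939 1.33127549 0.18872437]
(array([ 0.9, -1.2,  0.3]), np.float64(0.06))
```

View pics/w2.png

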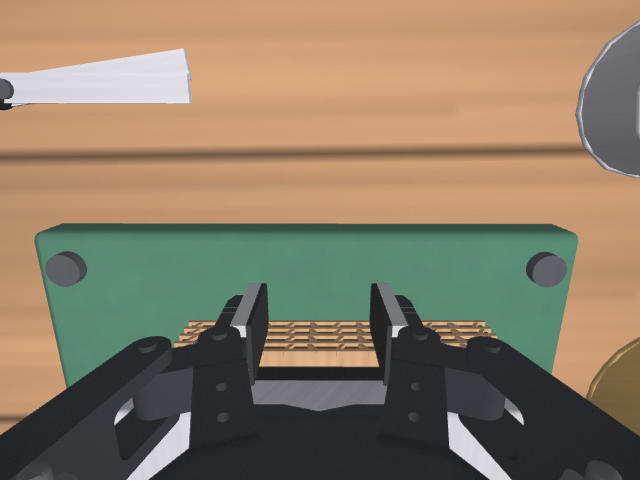

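The pad's front edge is square now, from (190,322) to (490,322), and no stop force has shown yet. I'll creep on until it does.

>>> play_rows([
  [[0,0,1,0,0],[0,0,2,0,0],[0,0,2,0,0]],
])

```text
time_s: 5.75
ee_pos: [0.4722, 0.0054, 0.1045]
ee_rot: [177.8, 89.7, 177.1]
contact_force: [-5.7, 0.5, 3.8]
opening: 0.505
```

>>> play_rows([
  [[0,0,1,0,0],[0,0,2,0,0],[0,0,2,0,0]],
])

```text
time_s: 6.12
ee_pos: [0.4725, 0.0055, 0.1039]
ee_rot: [178.1, 89.5, 177.4]
contact_force: [-8.7, -0.6, 6.0]
opening: 0.499
```

Force rises to about 9 N at TCP x = 0.4725, against an expected 0.472, so the pad is on the stop. I'll back off, rise, shut the fingers and take a top view.

>>> play_rows([
  [[0,0,-8,0,0],[0,0,-25,0,0],[0,0,-50,0,0],[-40,0,-60,0,1],[-95,0,-60,0,1],[-150,0,-60,0,1],[-205,0,-60,0,1],[-255,0,-60,0,1],[-285,0,-60,0,1],[-285,0,-60,0,1]],
])

```text
time_s: 7.38
ee_pos: [0.4175, 0.0058, 0.3936]
ee_rot: [-7.1, 89.5, -7.8]
contact_force: [-0.2, -0.2, -1.2]
opening: 0.003
```

```bash
python3 - <<'E'
from h import *
o=get_obs();print(o["time_s"],o["ee_pos"],o["opening"],o["contact_force"],o["joints"])
im=get_image("top");cv2.imwrite("pics/top1.png",im)
cv2.imwrite("pics/c2.png",cv2.resize(im[145:275,265:415],None,fx=4.5,fy=4.5,interpolation=cv2.INTER_CUBIC))
cv2.imwrite("pics/w3.png",get_image("wrist"))
for a in (-111,):
    r=np.radians(a);print(shift((*press(50*np.cos(r),50*np.sin(r)),.39),90-.75))
E
```

```text
7.375 [0.41749445 0.00575851 0.39358731] 0.0029064751232736412 [-0.24130567 -0.21324152 -1.22284764] [-8.86690198e+00 -1.82838664e+01  1.12317455e+02  1.04441892e-02
  8.54214057e+01 -9.81743040e+01]
(array([ -0.6, -53. , 149.4]), np.float64(0.06))
```

View pics/w3.png

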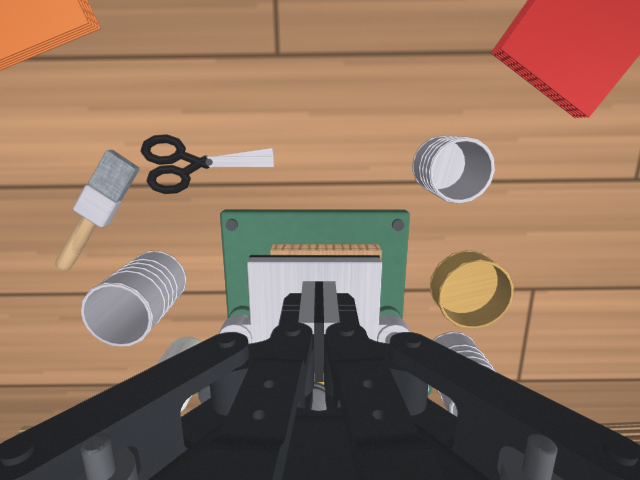

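```bash
python3 - <<'E'
from h import *
for u,v,z in [(272,250,.052),(380,250,.052),(272,244,.028),(380,244,.028),(221,211,.028),(409,211,.028)]: print(ray("wrist",u,v,z)*1000)
print("want pad front", press(-100,65),press(-100,-65))
E
```

```text
[478.37201732 -49.19012244  52.        ]
[479.83037438  75.82190352  52.        ]
[478.51139756 -52.10151843  28.        ]
[480.04805215  79.66815876  28.        ]
[ 436.73322383 -110.86727172   28.        ]
[439.336382   112.77208515  28.        ]
want pad front [0.48385343 0.06399447] [ 0.48216347 -0.06599454]
```

View pics/c2.png

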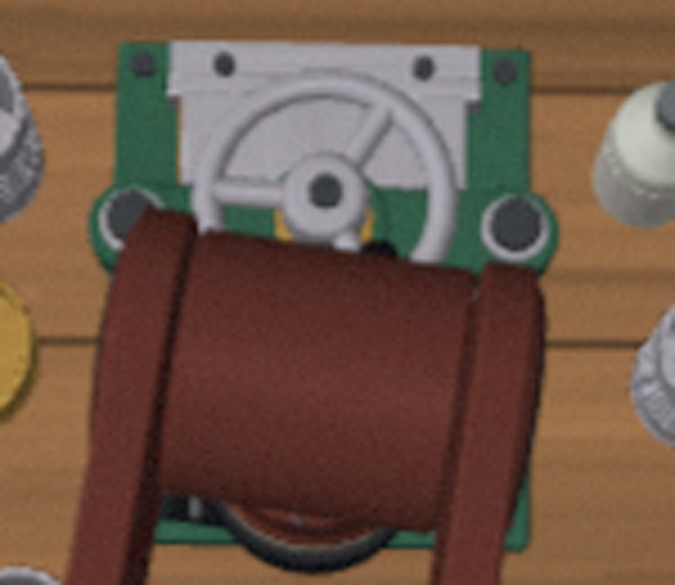

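The pad is home: front edge at about x = 0.484 after the 5 mm wrist bias, and about 12 mm left of the axis. Next I'll go above the point just behind the handle (bearing −106°) and descend.

>>> play_rows([
  [[0,-20,40,0,1],[0,-40,85,0,1],[0,-50,125,0,1],[0,-54,153,0,1],[0,-54,153,0,1],[30,-54,153,0,1],[55,-54,153,0,1],[70,-54,153,0,1],[80,-54,153,0,1],[80,-54,153,0,1]],
])

```text
time_s: 8.72
ee_pos: [0.5676, -0.0497, 0.3093]
ee_rot: [169.6, 89.9, 168.9]
contact_force: [-0.3, 0.2, 0.1]
opening: -0.001
```

```bash
cat >> h.py <<'E'
def circ(angs,z,r=50):
    for a in angs:
        q=np.radians(a);print(a,shift((*press(r*np.cos(q),r*np.sin(q)),z))[0])
E
python3 - <<'E'
from h import *
o=get_obs();print(o["time_s"],o["ee_pos"],o["contact_force"],o["joints"])
p=o["ee_pos"][:2]-PX;print("ang",np.degrees(np.arctan2(p[1],p[0])-PY),np.hypot(*p)*1000)
circ(range(-110,-215,-10),.3126)
cv2.imwrite("pics/w4.png",get_image("wrist"))
E
```

```text
8.725 [ 0.5676058 -0.0497092  0.3092679] [-0.33318061  0.2419044   0.13076896] [-1.20613919e+01  5.52208924e+00  9.96941682e+01 -1.31176180e-03
  7.48594853e+01 -1.01372098e+02]
ang -107.24423650239522 49.84589840470523
-110 [-3.3  0.6 -2.3]
-120 [ -3.3   4.3 -10.2]
-130 [ -3.3   9.3 -17.4]
-140 [ -3.3  15.5 -23.5]
-150 [ -3.3  22.6 -28.5]
-160 [ -3.3  30.5 -32.2]
-170 [ -3.3  39.  -34.4]
-180 [ -3.3  47.6 -35.2]
-190 [ -3.3  56.3 -34.4]
-200 [ -3.3  64.7 -32.1]
-210 [ -3.3  72.6 -28.5]
```

View pics/w4.png

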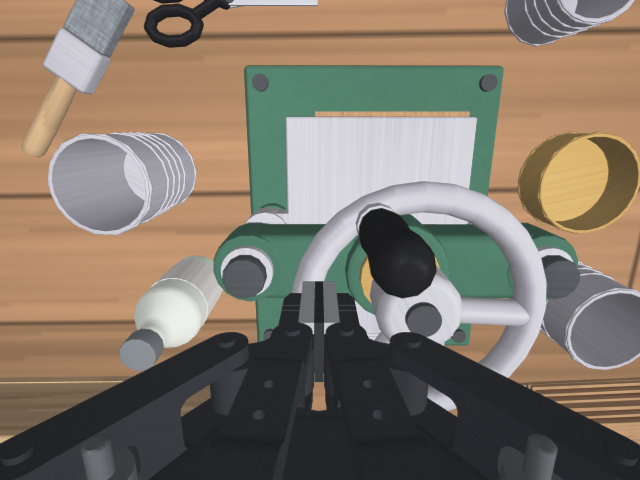

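The wrist view shows the fingers behind the handle (base about (378,217), top about (402,265)) and clear of hub and rim. I'll start round the circle.

>>> play_rows([
  [[-2,2,-5,0,1],[-3,4.5,-10,0,1],[-3,9.5,-17.5,0,1],[-3,15.5,-23.5,0,1],[-3,22.5,-28.5,0,1],[-3,30.5,-32,0,1],[-3,39,-34.5,0,1],[-3,47.5,-35,0,1],[-3,56,-34.5,0,1],[-3,64.5,-32,0,1]],
])

```text
time_s: 10.02
ee_pos: [0.5377, 0.0137, 0.3142]
ee_rot: [-51.6, 89.7, -52.3]
contact_force: [1.1, -5.4, 1.3]
opening: 0.002
```

```bash
python3 - <<'E'
from h import *
b=np.array([ray("wrist",0,0,0)])*0
o=get_obs();print(o["time_s"],o["ee_pos"],o["contact_force"])
p=o["ee_pos"][:2]-PX;print("ang",np.degrees(np.arctan2(p[1],p[0])-PY),np.hypot(*p)*1000)
circ(range(-200,-315,-10),.3126)
im=get_image("wrist");cv2.imwrite("pics/w5.png",im)
E
```

```text
10.025 [0.53770535 0.01368259 0.31423529] [ 1.05565588 -5.38960078  1.33844881]
ang 161.30903075428122 48.03174333674186
-200 [ 1.6  1.7 -1.5]
-210 [1.6 9.6 2.2]
-220 [ 1.6 16.8  7.2]
-230 [ 1.6 22.9 13.4]
-240 [ 1.6 27.9 20.5]
-250 [ 1.6 31.6 28.4]
-260 [ 1.6 33.8 36.8]
-270 [ 1.6 34.6 45.5]
-280 [ 1.7 33.8 54.2]
-290 [ 1.7 31.6 62.6]
-300 [ 1.8 27.9 70.5]
-310 [ 1.8 22.9 77.6]
```

View pics/w5.png

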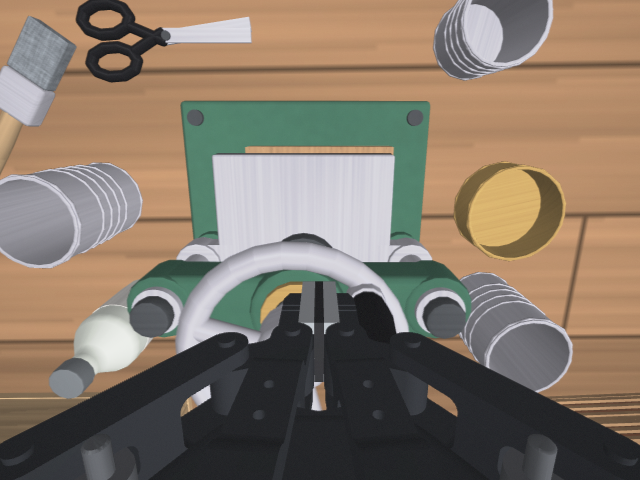

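The handle, at (375,315), rides ahead of the fingers with about 5 N. Continuing.

>>> play_rows([
  [[0,8,3.5,0,1],[0,15,8.5,0,1],[0,21,15,0,1],[0,26,22,0,1],[0,30,30,0,1],[0,32,38,0,1],[0,33,47,0,1],[0,32,55.5,0,1],[0,30,64,0,1],[0,26,72,0,1]],
])

```text
time_s: 11.32
ee_pos: [0.6084, 0.0408, 0.3119]
ee_rot: [166.3, 89.7, 165.6]
contact_force: [-10.8, -2.3, 3.5]
opening: 0.004
```

```bash
python3 - <<'E'
from h import *
o=get_obs();print(o["time_s"],o["ee_pos"],o["contact_force"])
p=o["ee_pos"][:2]-PX;print("ang",np.degrees(np.arctan2(p[1],p[0])-PY),np.hypot(*p)*1000)
circ(range(-300,-415,-10),.3126)
E
```

```text
11.325 [0.60843335 0.04076022 0.31192343] [-10.81916085  -2.26234585   3.48860149]
ang 60.17678752208738 50.01038005129085
-300 [-0.7 -0.1  0.1]
-310 [-0.7 -5.1  7.3]
-320 [ -0.8 -11.3  13.4]
-330 [ -0.8 -18.4  18.4]
-340 [ -0.8 -26.3  22.1]
-350 [ -0.8 -34.7  24.3]
-360 [ -0.8 -43.4  25.1]
-370 [ -0.9 -52.1  24.3]
-380 [ -0.9 -60.5  22. ]
-390 [ -0.8 -68.4  18.3]
-400 [ -0.8 -75.5  13.3]
-410 [ -0.8 -81.7   7.2]
```

>>> play_rows([
  [[0,-5,7.5,0,1],[0,-11,13.5,0,1],[0,-18,18.5,0,1],[0,-26,22,0,1],[0,-34.5,24.5,0,1],[0,-43,25,0,1],[0,-52,24.5,0,1],[0,-60,22,0,1],[0,-68,18.5,0,1],[0,-75,13.5,0,1]],
])

```text
time_s: 12.58
ee_pos: [0.6219, -0.035, 0.313]
ee_rot: [58.0, 89.9, 57.3]
contact_force: [0.6, 4.7, -0.8]
opening: 0.002
```

```bash
python3 - <<'E'
from h import *
o=get_obs();print(o["time_s"],o["ee_pos"],o["contact_force"])
p=o["ee_pos"][:2]-PX;print("ang",np.degrees(np.arctan2(p[1],p[0])-PY),np.hypot(*p)*1000)
circ(range(-400,-500,-5),.3106)
cv2.imwrite("pics/w6.png",get_image("wrist"))
E
```

```text
12.575 [ 0.62189117 -0.03501981  0.31303617] [ 0.55871308  4.74190232 -0.82924197]
ang -39.32963445732461 50.82429812142694
-400 [ 2.4  0.1 -1. ]
-405 [ 2.4 -3.1 -4. ]
-410 [ 2.4 -6.1 -7.2]
-415 [  2.4  -8.7 -10.6]
-420 [  2.4 -11.1 -14.3]
-425 [  2.4 -13.1 -18.2]
-430 [  2.4 -14.8 -22.2]
-435 [  2.4 -16.1 -26.4]
-440 [  2.4 -17.  -30.6]
-445 [  2.4 -17.6 -35. ]
-450 [  2.4 -17.8 -39.3]
-455 [  2.4 -17.6 -43.7]
-460 [  2.4 -17.  -48. ]
-465 [  2.4 -16.1 -52.3]
-470 [  2.4 -14.7 -56.4]
-475 [  2.4 -13.1 -60.5]
-480 [  2.4 -11.1 -64.3]
-485 [  2.4  -8.7 -68. ]
-490 [  2.4  -6.1 -71.5]
-495 [  2.4  -3.1 -74.7]
```

View pics/w6.png

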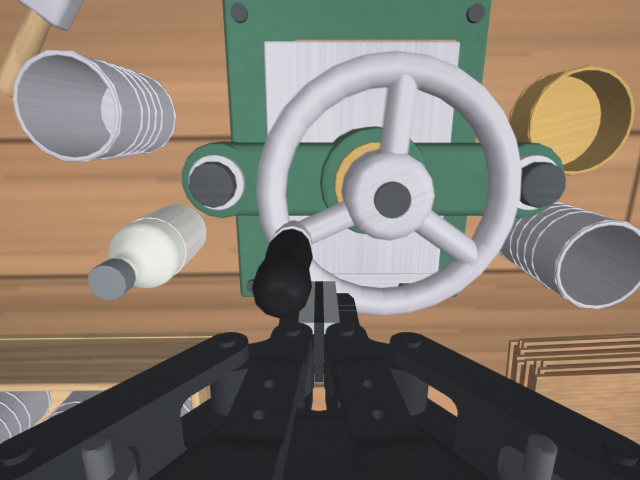

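```bash
python3 - <<'E'
from h import *
for u,v,z in [(281,288,.2775),(292,240,.217),(390,198,.223)]:
    X=ray("wrist",u,v,z); p=X[:2]-PX; print(X*1000,np.degrees(np.arctan2(p[1],p[0])-PY),np.hypot(*p)*1000)
# same for initial view w4, camera pose shifted rigidly (same orientation)
i=camera_info("wrist");R=np.array(i["R"]);K=np.array(i["camera_matrix"]);c=-R.T@i["t"]+np.array([.5676058,-.0497092,.3092679])-get_obs()["ee_pos"]
for u,v,z in [(404,265,.282),(376,216,.222),(424,320,.228)]:
    d=R.T@np.linalg.solve(K,[u,v,1]);X=c+d*(z-c[2])/d[2]; p=X[:2]-PX; print(X*1000,np.degrees(np.arctan2(p[1],p[0])-PY),np.hypot(*p)*1000)
E
```

```text
[597.58061401 -48.19804914 277.5       ] -71.63145874128926 48.15833489937774
[600.12289714 -49.11850778 217.        ] -69.16621120202406 49.851442077335676
[579.74612691  -5.27773871 223.        ] -136.7923782554316 4.41073893409276
[533.85143393 -26.1213228  282.        ] -153.3966186428286 54.61718563804783
[533.5411751  -25.01440232 222.        ] -154.58778370133544 54.42535652547759
[580.7844223   -2.70298952 228.        ] -168.94637290771 2.251929193568159
```

Initial handle bearing is −154.5° ± 1.5° and the handle now leads the fingers by about 31°. So the fingers should finish near −484°; I'll stop short at −474° and check.

>>> play_rows([
  [[1,-6,-6,0,1],[2,-11,-13,0,1],[2,-15,-21,0,1],[2,-17,-29.5,0,1],[2,-18,-38,0,1],[2,-18,-42.5,0,1],[2,-17,-47,0,1],[2,-16,-51,0,1],[2,-15,-55.5,0,1],[2,-13.5,-58.5,0,1]],
])

```text
time_s: 13.88
ee_pos: [0.563, -0.0486, 0.3114]
ee_rot: [-66.6, 89.9, -67.3]
contact_force: [3.9, -1.0, 1.0]
opening: 0.002
```

```bash
python3 - <<'E'
from h import *
o=get_obs();print(o["time_s"],o["ee_pos"],o["contact_force"])
p=o["ee_pos"][:2]-PX;print("ang",np.degrees(np.arctan2(p[1],p[0])-PY),np.hypot(*p)*1000)
circ(range(-474,-494,-3),.3106)
im=get_image("wrist");cv2.imwrite("pics/w7.png",im)
for a in (-148,-154.5):
  r=np.radians(a);print(a,proj("wrist",np.r_[press(50*np.cos(r),50*np.sin(r)),.2765]).round())
cv2.imwrite("pics/c7.png",im[100:400,200:600])
E
```

```text
13.875 [ 0.56301878 -0.04863019  0.31137853] [ 3.92271286 -1.02394073  0.96359124]
ang -112.5846554709594 50.45528785198072
-474 [ 0.8  0.9 -1. ]
-477 [ 0.8  2.  -3.3]
-480 [ 0.8  3.3 -5.6]
-483 [ 0.8  4.7 -7.9]
-486 [  0.8   6.1 -10. ]
-489 [  0.7   7.7 -12.1]
-492 [  0.7   9.4 -14.1]
-148 [385. 292.]
-154.5 [402. 284.]
```

View pics/c7.png

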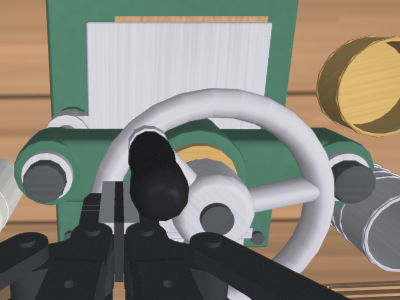

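```bash
python3 - <<'E'
from h import *
for u,v,z in [(359,291,.2765),(349,238,.216),(416,317,.222)]:
    X=ray("wrist",u,v,z); p=X[:2]-PX; print(X*1000,np.degrees(np.arctan2(p[1],p[0])-PY),np.hypot(*p)*1000)
E
```

```text
[539.93046128 -36.34000368 276.5       ] -140.93407904764948 54.89724052017709
[540.6576837  -34.69741695 216.        ] -141.8344333179023 53.31476694550539
[578.47890928  -2.8330441  222.        ] -172.53093004284847 4.552405665840018
```

The handle reads −141.5° against −154° at the start by the same method, so about 12° remain.

>>> play_rows([
  [[0,0.9,-1.6,0,1],[0,1.8,-3.2,0,1],[0,2.7,-4.8,0,1],[0,3.6,-6.4,0,1],[0,4.5,-8,0,1],[0,4.5,-8,0,1]],
])

```text
time_s: 14.68
ee_pos: [0.5559, -0.0425, 0.3111]
ee_rot: [29.4, 89.8, 28.7]
contact_force: [5.6, -0.7, 0.5]
opening: -0.002
```

```bash
python3 - <<'E'
from h import *
o=get_obs();print(o["time_s"],o["ee_pos"],o["contact_force"])
p=o["ee_pos"][:2]-PX;print("ang",np.degrees(np.arctan2(p[1],p[0])-PY),np.hypot(*p)*1000)
im=get_image("wrist");cv2.imwrite("pics/w8.png",im)
cv2.imwrite("pics/c8.png",im[100:400,200:600])
E
```

```text
14.675 [ 0.55594339 -0.04252031  0.31105233] [ 5.61389295 -0.73120833  0.45397543]
ang -123.18428230467704 48.47405041739549
```

View pics/c8.png

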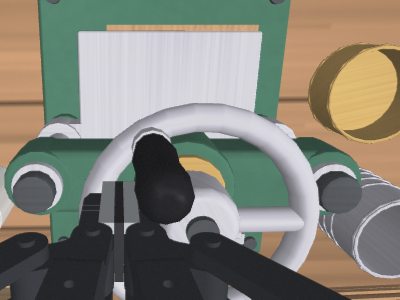

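```bash
python3 - <<'E'
from h import *
for u,v,z in [(365,295,.276),(351,239,.2155),(402,331,.222)]:
    X=ray("wrist",u,v,z); p=X[:2]-PX; print(X*1000,np.degrees(np.arctan2(p[1],p[0])-PY),np.hypot(*p)*1000)
E
```

```text
[534.88238063 -28.49799376 276.        ] -150.68874565940985 54.78722635270944
[534.8700709  -27.61006042 215.5       ] -151.51664294546856 54.37912498219869
[579.50635765  -3.02766897 222.        ] -167.4895881225198 3.568618637195581
```

The handle reads −151° against −154°. One more small nudge, then I'll back away along the arc, rise and clear the press.

>>> play_rows([
  [[0,0.7,-1,0,1],[0,1.4,-2.2,0,1],[0,1.4,-2.2,0,1],[0,-4,5,0,1],[0,-7,12,0,1],[0,-7,14,0,1],[-30,-7,14,0,1],[-70,-7,14,0,1],[-110,-7,14,0,1],[-115,-7,14,0,1]],
])

```text
time_s: 15.98
ee_pos: [0.5701, -0.0506, 0.4301]
ee_rot: [-11.4, 89.6, -12.1]
contact_force: [0.6, 0.9, -0.8]
opening: -0.004
```

>>> play_rows([
  [[0,-30,-10,0,1],[0,-80,-25,0,1],[0,-130,-40,0,1],[0,-180,-55,0,1],[0,-230,-65,0,1],[0,-270,-75,0,1],[0,-300,-80,0,1],[0,-300,-80,0,1],[0,-300,-80,0,1]],
])

```text
time_s: 17.1
ee_pos: [0.4853, -0.3486, 0.4245]
ee_rot: [125.2, 89.8, 124.5]
contact_force: [0.1, 0.3, -0.0]
opening: 0.004
```

```bash
python3 - <<'E'
from h import *
o=get_obs();print(o["time_s"],o["ee_pos"],o["contact_force"])
im=get_image("top");cv2.imwrite("pics/top2.png",im)
a=cv2.imread("pics/top0.png");
def blob(m):
    g=m[190:215,330:365].max(2); ys,xs=np.where(g<45); return xs.mean()+330,ys.mean()+190,len(xs)
print("handle blob",blob(a),blob(im), "expected shift", proj("top",np.array([.538,-.024,.246]))-proj("top",np.array([.538,-.024,.252])))
for k,(x0,y0,x1,y1) in dict(wheel=(300,155,375,220),tin_a=(235,150,280,198),tin_low=(230,200,278,245),tin_front=(250,268,290,304),glue=(394,158,428,198),tin_b=(402,204,446,248),scis=(350,272,425,308),brush=(420,235,472,300)).items():
    t=a[y0:y1,x0:x1]; r=cv2.matchTemplate(im[y0-10:y1+10,x0-10:x1+10],t,cv2.TM_CCOEFF_NORMED); _,s,_,l=cv2.minMaxLoc(r);print(k,round(s,3),l[0]-10,l[1]-10)
# wheel rotation: best in-plane rotation of initial wheel about hub
h=(337.2,187); best=[]
for d in range(-20,21,2):
    t=cv2.warpAffine(a,cv2.getRotationMatrix2D(h,d,1),(640,480))[158:214,309:366]
    best.append((round(float(cv2.matchTemplate(im[155:218,306:370],t,cv2.TM_CCOEFF_NORMED).max()),3),d))
print(sorted(best)[-4:], "deg, + = CCW")
g=im[235:275,290:375].astype(int)
print("pad col 330 BGR rows 240-270",[tuple(im[r,330]) for r in range(242,262,2)])
E
```

```text
17.1 [ 0.4853194  -0.34856983  0.42450042] [ 0.06917349  0.28109677 -0.01891   ]
handle blob (np.float64(347.64102564102564), np.float64(205.26495726495727), 117) (np.float64(348.343137254902), np.float64(205.13725490196077), 102) expected shift [-0.10840531  0.70222587]
wheel 0.972 0 0
tin_a 0.996 0 0
tin_low 0.99 0 0
tin_front 0.997 0 0
glue 0.997 0 0
tin_b 0.997 0 0
scis 0.997 0 0
brush 0.858 0 0
[(0.922, 4), (0.939, -2), (0.96, 2), (0.966, 0)] deg, + = CCW
pad col 330 BGR rows 240-270 [(np.uint8(157), np.uint8(149), np.uint8(152)), (np.uint8(104), np.uint8(99), np.uint8(102)), (np.uint8(73), np.uint8(107), np.uint8(144)), (np.uint8(63), np.uint8(96), np.uint8(128)), (np.uint8(76), np.uint8(95), np.uint8(60)), (np.uint8(72), np.uint8(94), np.uint8(52)), (np.uint8(73), np.uint8(94), np.uint8(50)), (np.uint8(75), np.uint8(95), np.uint8(55)), (np.uint8(75), np.uint8(95), np.uint8(51)), (np.uint8(72), np.uint8(93), np.uint8(52))]
```

```bash
python3 - <<'E'
from h import *
im=cv2.imread("pics/top2.png").astype(int)
for c in (310,330,350):
    rows=[r for r in range(240,262) if im[r,c,2]-im[r,c,0]>35]; print(c,rows[0],rows[-1],ray("top",c,rows[-1]+.5,.05)[:2])
print(proj("top",np.r_[press(-100,0),.05]))
job_done()
E
```

```text
310 245 248 [0.48122461 0.05869634]
330 246 248 [0.48153223 0.0111624 ]
350 246 249 [ 0.47943384 -0.03639412]
[335.11842516 247.91938756]
the job is handed in; nothing more can be done
```

I pushed the pad square against the back stop and turned the wheel one full clockwise turn with shut fingertips. The arm then backed off and rose clear, and I handed the job in at about 17 s. No verdict was reported.

**Pad:**
- During the push, force built up to about 9 N with the TCP at x = 0.4725, against 0.472 expected at the stop.
- The last top view puts the pad's front edge at x = 0.479–0.482, against 0.483 when home. That is 1–4 mm of difference, about one pixel.
- The pad sits roughly 12 mm left of the middle, against the 25 mm limit.

**Wheel:**
- The handle's image is within about 1 pixel (about 2 mm) of where it started, allowing for the 6 mm drop. The wheel's image matches its start best at 0°, in 2° steps.
- I pushed in about 4–6 N steps, with a brief 11 N peak.

**Bystanders:** None of them shows any shift in the top view. The brush matched less well (0.86, against at least 0.99 for the others). The arm parked near it probably hides part of it, but I did not confirm that.

**Not measured:** I could not read the force of the facing on the pad. It is inferred only from the full turn having been completed.

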